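Switch off the shaker and unload the tube block

ROBOT

A 6-joint arm with a two-finger parallel gripper is mounted at the origin on the work surface. World frame = base frame: x ahead of the robot, y to its left, z up, the work surface at z = 0. Lengths are in m, angles in degrees, forces in N, time in s.
With the tool pointing down it reaches from about 0.225 to 0.875 m from the base axis. Payload 3.4 kg.
Tool frame: the origin (TCP) lies on the centre line of the jaws, within the pads' length; the fingertips stand 17 mm ahead of it and the grasp point (between the pads) lies 2 mm behind it (env.finger_overhang is the distance from the TCP to the fingertips, in m); z points along the fingers, y is the line along which they close (so a half turn about z gives the same grasp; the last joint's range is limited). The gripper opens to 85 mm and grips with 20 to 120 N. Pads are 22 mm wide; open, the fingers measure 114 mm over their backs; the gripper's body (76 mm by 85 mm) begins 54 mm behind the grasp point. The pads swing forward as they close: fully open they stand 13 mm farther back than shut.
Start: joints at [-73.854, 15.808, 86.224, -0, 77.962, -6.933], TCP at [0.225, -0.529, 0.212] pointing down, gripper open.
Joint ranges: [-165.64, 165.64], [-43.16, 119.46], [12.63, 154.43], [-67.54, 247.53], [6.08, 155.33], [-154.97, 154.97]. Speed limits (degrees/s): [147.25, 147.25, 180, 180, 180, 180].

INTERFACE

Orientations are given as [roll, pitch, yaw] about the fixed x, y, z axes, in that order (R = Rz(yaw) Ry(pitch) Rx(roll)).
In Python, from rig import env gives the robot as it stands. The module is installed in compiled form; this text tells all that it offers.
- The arm moves only by the tool play_rows, never from a script. Its argument "increments" is a list of rows, each a list of 5 numbers: the opening, from 0 (shut) to 1 (fully open), then the shift along the world's x, y, z in cm, then the turn about the world's z in degrees. A call has exactly 8 rows; each row shifts and turns the commanded pose from where the row before left it; what a row does not reach is not made up. A row lasts 1/8 s, in which the tool goes at most 62.5 mm and 10.7 degrees, less where a joint would pass 70% of its speed; a pose out of reach is approached as far as the arm can. A call with a gripper value outside its range is refused whole. The fingers move at their own pace and stop on an object; "squeeze" is the grip in N (left out, the last holds). Time passes only in rows, so rows that do not move let the fingers close, or fill a call up. It gives the time, the measured TCP pose, the force, the opening and the grip force at its end, in the units of the state.
- env.sense(): the state, without advancing time (a new reading comes with each control period).
- env.snapshot(name): name is "scene" or "top"; returns a dict with "pixels" (400x640x3 uint8, blue, green, red), "mtx" (3x3 intrinsics, pixels), "T" (4x4, takes a point from camera to world coordinates). Camera axes: x right, y down, z forward; pixel columns grow to the right and rows downward; lengths in m; the calibration is good to about 2 mm. A picture is of the moment at which its call begins. There is no depth.
- env.close_job(): hands the job in; it is judged then, once.
The state is a dict: "t": time; "q": joint angles; "dq": joint speeds; "joint_torque": joint torques, N m; "tcp_pos": TCP position; "eef_rot": TCP orientation; "wrist_force": force on the tool from outside, world axes, zero at the start; "torque": the same for the moment, N m; "width": finger opening in m; "finger_force": force on a finger pad.
Only numpy, scipy, OpenCV 4.12 (cv2) and the standard library are available. Lean on these libraries where they do the work, as an engineer would, in place of code of your own. Each camera call takes 0.05 s, during which the arm holds its last target. There are 200 camera calls.

TASK

The mixing run is over. Turn the selector on the shaker's sloping panel back to off, its pointer on the big round dot, without running past it into the pulse marks; then slide the clamp jaw well open, take the tube block out from between the jaws and set it down upright on the floor of the steel tray, clear of the bottle that stands there. Do not disturb the other things on the bench.

Things in the scene. Friction and masses are not known exactly. Their poses are not given: they have to be found in the camera images.
- shaker: Platform shaker, fixed. White housing 220 x 240 x 98 mm; in front of it a wedge whose panel rises from z = 28 to 98 mm between x = -160 and -70 mm: 37.9 deg from level, facing front and up, so its outward normal leans to -x. Origin: on the bench, under the housing; x to its back, y to its left, z up. It stands with the panel turned roughly to the robot's right.
- platform (a point): Centre of the aluminium platform's top, 118 mm above the bench, axes as the shaker's; 210 (x) x 250 (y) mm. Guide rods along y at x = -78 and +78 mm, with posts up to 18 mm high at their ends (y = +-115). Fixed jaw: y = 55.5 to 85.5 mm, 12 mm high, 172 mm long in x; its black lip, 8 to 12 mm above the platform, reaches in to y = 49.5.
- selector (a joint): Selector angle, rad: 0 = off (pointer up the slope, on the round dot); grows clockwise as seen facing the panel. Detents every 0.524: speeds at 0.52 to 2.62 (bars, longer for faster), pulse marks at -0.52 and -1.05 (short ticks); stops at -1.2 and 2.77. About 0.1 N m takes it over a detent; let go, it falls into the nearest. Starts on a speed of 1.57 or more.
- selector_grip (a point): Point on the selector's axis, 27 mm out from the panel; z points out of the panel along that axis, x along the pointer; turns with the knob. Black knob: skirt 48 mm across, 6 mm high; on it a bar grip 46 mm long (x, centred), 12 mm thick (y), top 33 mm out from the panel; a white line on the bar marks the pointing end.
- off_mark (a point): Centre of the dark off dot, 10 mm across, on the panel, 37 mm up the slope from the knob's axis. Axes as the shaker's.
- jaw (a joint): Opening of the sliding jaw, m: 0 = closed on the block, 0.045 = fully open (stop). It slides towards the shaker's -y and stays where it is left; friction about 4.5 N. The carriage is 12 mm high, its lip like the fixed jaw's (6 mm over the block's foot).
- jaw_grip (a point): On the sliding jaw's upright black grip plate, centred, 36 mm above the platform. The plate is 46 mm along the shaker's x, 12 mm along its y, from 12 to 44 mm above the platform; 72 mm from the block's centre when closed. Moves with the jaw; axes as the shaker's.
- tube_block: Aluminium block with six white capped tubes, 0.17 to 0.34 kg, clamped on the platform, axes as the shaker's. Origin: centre of underside. Body 44 (x) x 50 (y) x 46 mm, caps up to 55 mm; foot 44 x 66 x 6 mm, under the lips of both jaws: with the jaw open, draw the block 9 to 12 mm towards the shaker's -y, out from under the fixed lip, then lift.
- tray: Shallow steel tray, fixed to the bench, 160 (x) x 240 (y) x 22 mm high, walls and floor 3 mm. Origin: centre of its underside. A bottle stands in its +y end; the -y half is empty.
- stain_bottle: Amber bottle, 32 mm across, 62 mm high, standing in the tray; leave it. Origin: centre of its underside.
- spare_block: Empty block of the same size without tubes, standing on the bench at the robot's right; leave it. Origin: centre of its underside.
- slide_box: Grey slide box, 85 x 175 x 34 mm, lying near the robot; leave it. Origin: centre of its underside.
- marker_pen: Black marker pen, 12 mm thick, 142 mm long, lying beyond the shaker and the tray; leave it. Origin: its middle.
- petri_dish: Glass dish, 96 mm across, 14 mm high, beyond the shaker and the tray; leave it. Origin: centre of its underside.
- dropper_bottle: Pale plastic dropper bottle, 42 mm across, 104 mm high, beyond the shaker and the tray; leave it. Origin: centre of its underside.
Mind the look-alikes: they are no part of the job. Leave any purple look-alike of the tube_block alone.

How it is judged:
By the outcome, as a careful person would: the job done as asked, in the order asked, and still so for the second after the job is handed in, with the robot touching nothing.
It also fails if it takes over 72 s, if anything falls off the work surface, if the arm or the gripper's body presses on something with over 40 N, if the wrist force passes 120 N, or if a joint passes its speed limit or range.

## Working session

There is one attempt and no reset: what is moved stays moved. The work goes in short steps, Python scripts to look and compute and a tool call to move; the robot and the scene stay as the last step left them, time stands still between calls to the robot, and variables do not carry over. Pictures are saved under pics/ and viewed, at most 10 in all, crops included, and the job is handed in when it is done.

Besides the shell and the picture viewer there is one more tool, called as name(argument=value, ...) on one line, values as JSON. play_rows: Moves the arm, as the interface text tells. Its arguments: {"type":"object","properties":{"increments":{"type":"array"},"squeeze":{"type":"number"}},"required":["increments"]}

```bash
mkdir -p pics
cat > h.py <<'E'
import numpy as np, cv2
from rig import env
def snap(n,f):
    s=env.snapshot(n); cv2.imwrite(f'pics/{f}.png',s['pixels']); np.savez(f'pics/{f}.npz',**s); return s
def ray(s,u,v,z):
    K,T=s['mtx'],s['T']; d=T[:3,:3]@np.linalg.solve(K,[u,v,1.]); o=T[:3,3]
    return o+d*(z-o[2])/d[2]
def proj(s,P):
    P=np.atleast_2d(P); T=np.linalg.inv(s['T']); c=P@T[:3,:3].T+T[:3,3]; p=c@s['mtx'].T
    return p[:,:2]/p[:,2:]
E
python3 - <<'E'
from h import *
for n in('scene','top'):
    s=snap(n,n+'0'); print(s['T'].round(3).tolist(),s['mtx'].round(1).tolist())
print(env.sense())
E
```

```text
[[0.189, 0.534, -0.824, 1.675], [0.982, -0.117, 0.15, -0.255], [-0.016, -0.838, -0.546, 0.901], [0.0, 0.0, 0.0, 1.0]] [[431.5, 0.0, 314.7], [0.0, 431.5, 198.6], [0.0, 0.0, 1.0]]
[[0.007, -0.997, 0.073, 0.421], [-1.0, -0.006, 0.019, -0.063], [-0.019, -0.073, -0.997, 1.577], [0.0, 0.0, 0.0, 1.0]] [[492.8, 0.0, 321.8], [0.0, 492.8, 196.2], [0.0, 0.0, 1.0]]
{'t': 0.1, 'q': array([-7.38537730e+01,  1.58452181e+01,  8.62856182e+01, -7.21959614e-04,
        7.79623226e+01, -6.93376353e+00]), 'dq': array([ 0.03964119,  0.01067134, -0.28788095,  0.0976501 , -0.02479286,
       -0.00401284]), 'joint_torque': array([ 1.41515742e-03, -4.17699766e+01, -2.46404815e+01, -1.26664268e-04,
        5.91385615e-03,  7.64649741e-06]), 'tcp_pos': array([ 0.22525622, -0.52851912,  0.21123043]), 'eef_rot': array([-1.79907437e+02, -1.05456330e-02,  2.30801332e+01]), 'wrist_force': array([-0.06411197, -1.11844787, -0.23960499]), 'torque': array([ 0.0545327 , -0.0003483 ,  0.00524676]), 'finger_force': 0.0, 'width': 0.08548749044876412}
```

View pics/scene0.png

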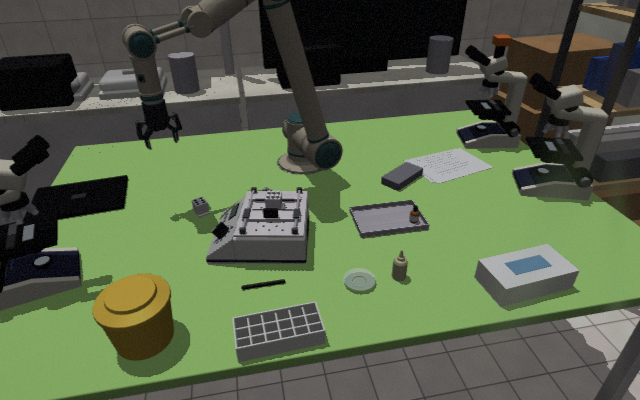

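View pics/top0.png

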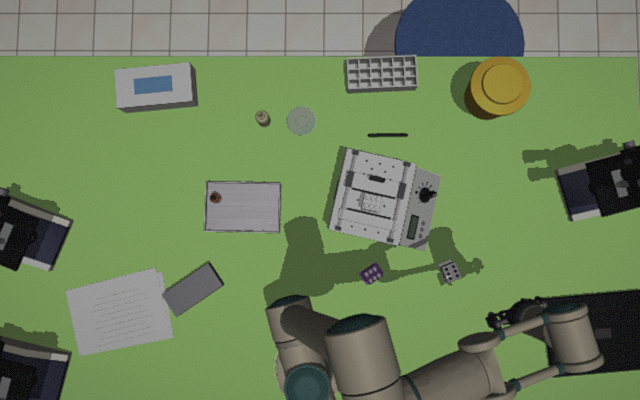

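The scene shows the shaker at about (265,230) and the tray at (388,218). In the top view the shaker is at (385,197), the knob at (427,193), the tray at (243,206) with the bottle at (215,197), the purple block at (372,273) and the spare block at (449,271). Next I'll view a magnified crop.

Run:
```python
import cv2
i=cv2.imread('pics/top0.png')[140:255,320:450]
cv2.imwrite('pics/c1.png',cv2.resize(i,None,fx=5,fy=5,interpolation=cv2.INTER_CUBIC))
i=cv2.imread('pics/scene0.png')[180:270,200:320]
cv2.imwrite('pics/c2.png',cv2.resize(i,None,fx=6,fy=6,interpolation=cv2.INTER_CUBIC))
```

```text
(no output)
```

View pics/c1.png

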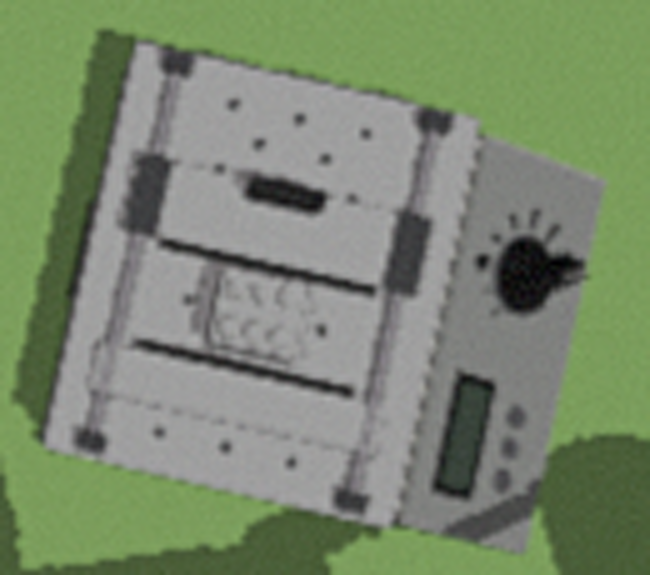

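View pics/c2.png

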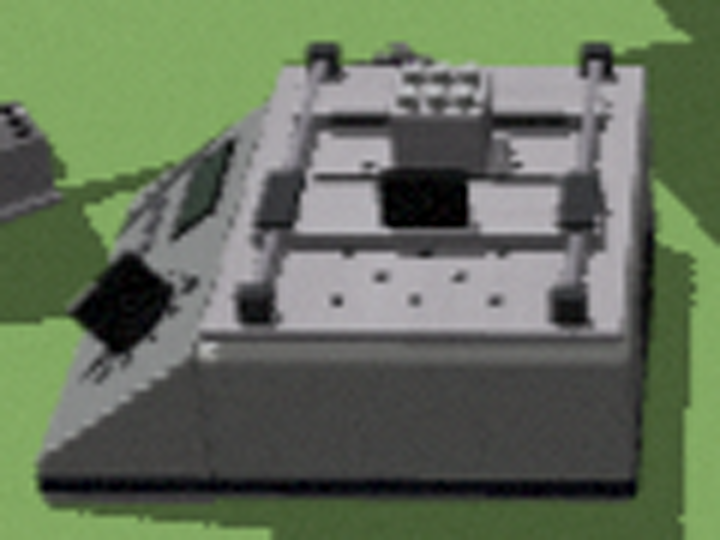

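c1 shows the platform corners at about (135,40), (475,120), (395,525) and (43,447). The off dot is at (483,262), the knob at (524,274) with its bar pointing right, and the jaw plate is at (285,193). c2 shows the same parts from the far side. Next I'll fit the shaker pose and test the knob angle hypotheses.

```bash
cat >> h.py <<'E'
from scipy.optimize import least_squares
def Rz(a): c,s=np.cos(a),np.sin(a); return np.array([[c,-s,0],[s,c,0],[0,0,1]])
def sh(p,P): return np.atleast_2d(P)@Rz(p[2]).T+[p[0],p[1],0]   # shaker->world, metres
A=np.deg2rad(37.876); U=np.array([np.cos(A),0,np.sin(A)]); V=np.array([0,-1,0]); N=np.array([-np.sin(A),0,np.cos(A)])
def panel(x,y): return np.array([x,y,.028+(x+.160)*.7778])
def load(f): return dict(np.load(f'pics/{f}.npz'))
def bar(c,th,outs=(.033,)):
    b=np.cos(th)*U+np.sin(th)*V; w=np.cross(N,b)
    return np.array([c+o*N+i*.023*b+j*.006*w for o in outs for i,j in((1,1),(1,-1),(-1,-1),(-1,1))])
E
python3 - <<'E'
from h import *
t,s=load('top0'),load('scene0')
c1=lambda P:(np.array(P,float)+.5)/5-.5+[320,140]
c2=lambda P:(np.array(P,float)+.5)/6-.5+[200,180]
C=np.array([[.105,-.125,.118],[-.105,-.125,.118],[-.105,.125,.118],[.105,.125,.118]])
m1=c1([(135,40),(475,120),(395,525),(43,447)]); m2=c2([(640,328),(207,330),(285,66),(645,66)])
f=lambda p:np.r_[(proj(t,sh(p,C))-m1).ravel(),.5*(proj(s,sh(p,C))-m2).ravel()]
r=least_squares(f,[.45,-.2,1.34],loss='soft_l1'); p=r.x; print(p,np.rad2deg(p[2])); print(r.fun.reshape(-1,2).round(1).tolist())
ft=lambda p:f(p)[:8]; print('top only',least_squares(ft,p).x)
# knob from dot
def onpanel(S,uv):
    g=lambda q:(proj(S,sh(p,panel(*q)))-uv).ravel()
    return least_squares(g,[-.115,-.03]).x
print('dot',onpanel(t,c1((483,262))))
pl=ray(t,*c1((285,193)),.162); print('plate top',pl,Rz(p[2]).T@(pl-[p[0],p[1],0]))
d=onpanel(t,c1((483,262))); k=panel(d[0]-.037*U[0],d[1])
print('knob',k)
np.savez('pose.npz',p=p,k=k)
for S,nm,o,z,w in((t,'top0',(395,170),12,(50,45)),(s,'scene0',(205,210),12,(40,45))):
    tiles=[]
    for th in(1.571,2.094,2.618):
        i=cv2.imread(f'pics/{nm}.png')[o[1]:o[1]+w[1],o[0]:o[0]+w[0]]
        i=cv2.convertScaleAbs(cv2.resize(i,None,fx=5,fy=6,interpolation=cv2.INTER_CUBIC) if 0 else cv2.resize(i,None,fx=5,fy=5,interpolation=cv2.INTER_CUBIC),alpha=1.6,beta=20)
        q=lambda P:(((proj(S,sh(p,P))-o+.5)*5)).astype(int)
        cv2.polylines(i,[q(bar(k,th))],True,(0,0,255),1)
        b=np.cos(th)*U+np.sin(th)*V
        a=q(np.array([k+.033*N,k+.033*N+.023*b])); cv2.line(i,a[0].tolist(),a[1].tolist(),(255,255,0),1)
        an=np.linspace(0,6.28,40); cir=np.array([k+.024*(np.cos(x)*U+np.sin(x)*V)+.006*N for x in an]); cv2.polylines(i,[q(cir)],True,(0,255,255),1)
        cv2.circle(i,q(k+.037*U)[0].tolist(),4,(255,0,0),1)
        tiles.append(cv2.resize(i,(250,225)))
    cv2.imwrite(f'pics/h_{nm}.png',np.hstack(tiles))
a,b=cv2.imread('pics/h_top0.png'),cv2.imread('pics/h_scene0.png'); cv2.imwrite('pics/h.png',np.vstack([a,b]))
E
```

```text
[ 0.52980572 -0.18271901  1.36064645] 77.9592990469925
[[-0.4, -0.1], [0.6, -1.3], [-0.6, 0.2], [-0.0, 0.4], [-0.9, -0.1], [-0.2, -0.2], [-0.3, -0.5], [0.1, -0.6]]
top only [ 0.52920736 -0.18304825  1.35804716]
dot [-0.13653108 -0.04730806]
plate top [ 0.57727893 -0.19275485  0.162     ] [ 8.81710901e-05 -4.85223252e-02  1.62000000e-01]
knob [-0.16573671 -0.04730806  0.02353799]
```

View pics/h.png

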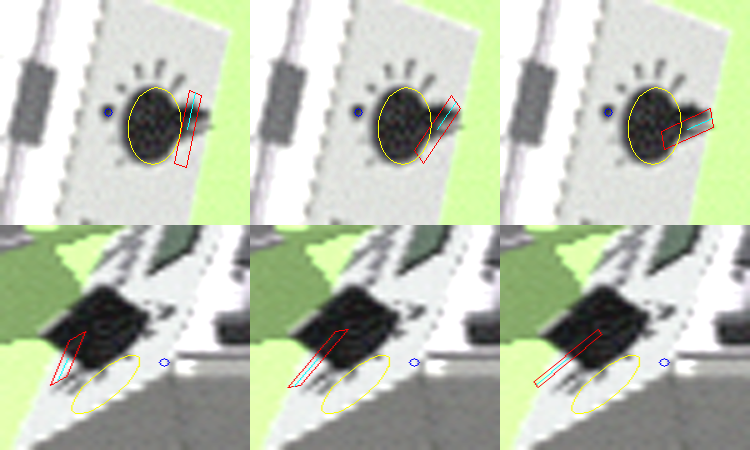

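```bash
cat > fit.py <<'E'
from h import *
t,s=load('top0'),load('scene0'); p=np.load('pose.npz')['p']
c1=lambda P:(np.array(P,float)+.5)/5-.5+[320,140]
c2=lambda P:(np.array(P,float)+.5)/6-.5+[200,180]
g=lambda X:np.r_[(proj(t,X)-c1((483,262))).ravel(),(proj(s,X)-c2((190,283))).ravel()]
r=least_squares(g,[.5,-.3,.09]); X=r.x; print('dot world',X,r.fun.round(2),'local',Rz(p[2]).T@(X-[p[0],p[1],0]))
OFF=.04
def panel(x,y): return np.array([x,y,.028+(x+OFF+.160)*.7778])
d=least_squares(lambda q:np.r_[(proj(t,sh(p,panel(*q)))-c1((483,262))).ravel(),(proj(s,sh(p,panel(*q)))-c2((190,283))).ravel()],[-.12,-.05]).x
k=panel(d[0]-.037*U[0],d[1]); print('dot',d,'knob',k, 'world knob top',sh(p,k+.033*N), 'jaw plate y -0.072+block')
np.savez('pose.npz',p=p,k=k)
out=[]
for S,nm,o,w in((t,'top0',(395,170),(50,45)),(s,'scene0',(205,210),(50,45))):
    tiles=[]
    for th in(1.571,2.094,2.618):
        i=cv2.imread(f'pics/{nm}.png')[o[1]:o[1]+w[1],o[0]:o[0]+w[0]]
        i=cv2.convertScaleAbs(cv2.resize(i,None,fx=5,fy=5,interpolation=cv2.INTER_CUBIC),alpha=1.6,beta=20)
        q=lambda P:(((proj(S,sh(p,P))-o+.5)*5)).astype(int)
        cv2.polylines(i,[q(bar(k,th))],True,(0,0,255),1)
        b=np.cos(th)*U+np.sin(th)*V
        a=q(np.array([k+.033*N,k+.033*N+.023*b])); cv2.line(i,a[0].tolist(),a[1].tolist(),(255,255,0),1)
        cir=np.array([k+.024*(np.cos(x)*U+np.sin(x)*V)+.006*N for x in np.linspace(0,6.28,40)]); cv2.polylines(i,[q(cir)],True,(0,255,255),1)
        cv2.circle(i,q(k+.037*U)[0].tolist(),4,(255,0,0),1)
        tiles.append(i)
    out.append(np.hstack(tiles))
cv2.imwrite('pics/h2.png',np.vstack(out))
E
python3 fit.py
```

```text
dot world [ 0.54446343 -0.31997617  0.08390221] [0.11 0.01 0.12 0.01] local [-0.13117977 -0.04296797  0.08390221]
dot [-0.13098776 -0.04248465] knob [-0.16019339 -0.04248465  0.05896158] world knob top [[ 0.53371184 -0.36806543  0.08500985]] jaw plate y -0.072+block
```

View pics/h2.png

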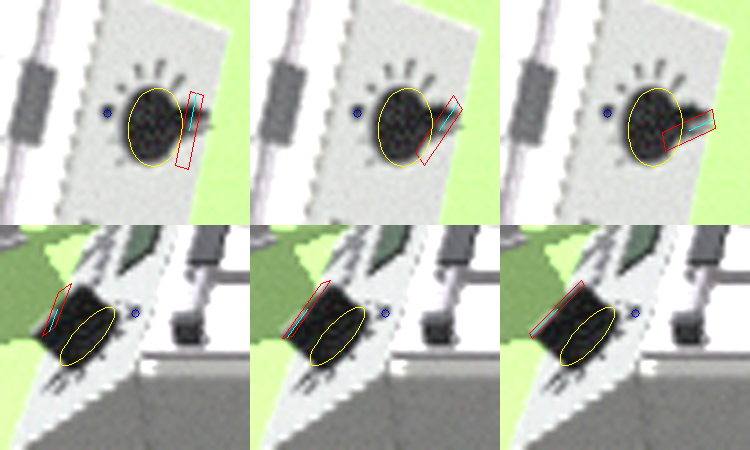

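The dot, skirt and panel now agree in both views with the platform centre at shaker x = +40 mm. To settle the pointer angle I'll score silhouettes numerically.

```bash
sed -i 's/^def panel.*/def panel(x,y): return np.array([x,y,.028+(x+.200)*.7778])/' h.py
python3 - <<'E'
from h import *
p,k=[np.load('pose.npz')[a] for a in 'pk']
for nm,o,w in(('top0',(412,180),(27,28)),('scene0',(208,216),(22,26))):
    S=load(nm); g=S['pixels'][o[1]:o[1]+w[1],o[0]:o[0]+w[0]].max(2); z=10
    m0=cv2.resize(g,None,fx=z,fy=z,interpolation=cv2.INTER_CUBIC)<65
    for th in(1.571,2.094,2.618):
        best=(0,)
        for dx in np.arange(-.006,.007,.002):
            for dy in np.arange(-.006,.007,.002):
                kk=k+dx*U+dy*V
                m=np.zeros(m0.shape,np.uint8); q=lambda P:((proj(S,sh(p,P))-o+.5)*z).astype(int)
                an=np.linspace(0,6.28,40)
                for P in(bar(kk,th,(.006,.033)),np.array([kk+.024*(np.cos(x)*U+np.sin(x)*V)+h*N for x in an for h in(0,.006)])):
                    cv2.fillConvexPoly(m,cv2.convexHull(q(P)),1)
                iou=(m0&(m>0)).sum()/(m0|(m>0)).sum()
                best=max(best,(iou,dx,dy))
        print(nm,th,best)
# white line brightness along bar top for each hypothesis
for nm in('top0','scene0'):
    S=load(nm);G=S['pixels'].mean(2).astype(np.float32)
    for th in(1.571,2.094,2.618):
        b=np.cos(th)*U+np.sin(th)*V
        P=proj(S,sh(p,np.array([k+.033*N+r*b for r in np.linspace(-.022,.022,9)]))).astype(np.float32)
        print(nm,th,cv2.remap(G,P[:,0],P[:,1],cv2.INTER_LINEAR).ravel().astype(int))
E
```

```text
top0 1.571 (np.float64(0.7023963586059173), np.float64(0.0), np.float64(0.0))
top0 2.094 (np.float64(0.7481671725426103), np.float64(0.0), np.float64(0.0))
top0 2.618 (np.float64(0.8058198660826663), np.float64(0.002), np.float64(0.002))
scene0 1.571 (np.float64(0.7930220356768101), np.float64(-0.002), np.float64(-0.002))
scene0 2.094 (np.float64(0.8785051519967191), np.float64(0.0), np.float64(0.0))
scene0 2.618 (np.float64(0.8818209844825814), np.float64(0.0), np.float64(0.0))
top0 1.571 [126 129 130  97  49  44   9  82 127]
top0 2.094 [110 118 104  65  49  63  30  67 126]
top0 2.618 [ 21  21  36  30  49  78  78  98 120]
scene0 1.571 [89 70 60 45 39 47 24 10  4]
scene0 2.094 [121  99  58  39  39  57  45  31  26]
scene0 2.618 [85 53 37 31 39 66 75 75 72]
```

The pointer is at 2.618: the silhouette fits best there in both views, and the bright line lies on the pointing half. Next I'll compute the waypoints.

Run:
```python
from h import *
p,k=[np.load('pose.npz')[a] for a in 'pk']
y0=np.rad2deg(p[2]); print('yaw',y0,'overhang',env.finger_overhang)
for h in(.027,.029): print('axis',h,sh(p,k+h*N))
for th in np.deg2rad([150,120,90,60,30,0]): print(np.rad2deg(th).round(),(y0+np.rad2deg(np.arctan2(-np.sin(th),np.cos(th)*np.cos(A)))).round(1))
t=load('top0')
c1=lambda P:(np.array(P,float)+.5)/5-.5+[320,140]
loc=lambda P:(Rz(p[2]).T@(P-[p[0],p[1],0])).round(4)
print('jaw grip',sh(p,[0,-.0495,.154]),'dir -y',sh(p,[0,-.0495-.043,.154])-sh(p,[0,-.0495,.154]))
for c in((262,318),): print('caps',loc(ray(t,*c1(c),.173)))
for c in((212,265),(315,285),(305,365),(215,345)): print(loc(ray(t,*c1(c),.170)))
T=cv2.convertScaleAbs(t['pixels'][175:240,195:290])
cv2.imwrite('pics/tray.png',cv2.resize(np.hstack([T]),None,fx=4,fy=4,interpolation=cv2.INTER_CUBIC))
B=t['pixels'][175:225,350:395]; cv2.imwrite('pics/blk.png',cv2.resize(B,(468,520),interpolation=cv2.INTER_CUBIC))
tr=cv2.imread('pics/tray.png'); bl=cv2.resize(cv2.imread('pics/blk.png'),(360,400)); 
c=np.zeros((400,380+360,3),np.uint8); c[:260,:380]=tr; c[:,380:]=bl; cv2.imwrite('pics/tb.png',c)
```

```text
yaw 77.9592990469925 overhang 0.017
axis 0.027 [[ 0.53448029 -0.36446274  0.0802738 ]]
axis 0.029 [[ 0.53422414 -0.36566364  0.08185248]]
150.0 -65.9
120.0 -36.5
90.0 -12.0
60.0 12.5
30.0 41.8
0.0 78.0
jaw grip [[ 0.5782167  -0.19304503  0.154     ]] dir -y [[ 0.04205399 -0.00897008  0.        ]]
caps [-0.0013  0.0257  0.173 ]
[0.0327 0.0019 0.17  ]
[-0.0271  0.0005  0.17  ]
[-0.031   0.0465  0.17  ]
[0.0215 0.0463 0.17  ]
```

View pics/tb.png

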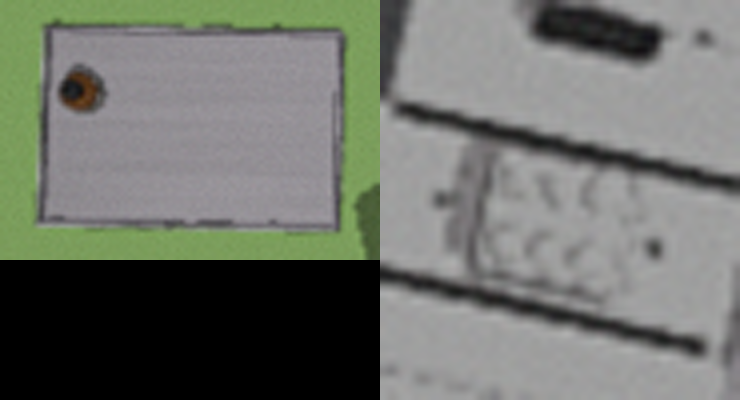

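The tray corners in this crop (4x) are about (47,27), (342,32), (337,230) and (40,222), with the bottle at (80,90). The block sits near platform x = 0 and its body spans both jaws. Now I'll approach the knob.

play_rows(increments=[[0.3, 3.5, 1.8, 0, -10], [0.3, 3.5, 1.8, 0, -10], [0.3, 3.5, 1.8, 0, -10], [0.3, 3.5, 1.8, 0, -10], [0.3, 3.5, 1.8, 0, -10], [0.3, 3.5, 1.8, 0, -10], [0.3, 3.5, 1.8, 0, -10], [0.3, 3.5, 1.8, 0, -10]], squeeze=20)

```text
t: 1.1
tcp_pos: [0.5063, -0.3842, 0.2115]
eef_rot: [180.0, 0.1, -57.2]
wrist_force: [1.2, -0.1, 0.2]
width: 0.0258
finger_force: 0.0
```

Run:
```python
from h import *
t=load('top0'); q=lambda a,b:((a+.5)/4-.5+195,(b+.5)/4-.5+175)
for c in((47,27),(342,32),(337,230),(40,222),(268,130)): print(ray(t,*q(*c),.022).round(3))
print('bottle',ray(t,*q(80,90),.06).round(3))
s=env.sense(); print(s['tcp_pos'],s['eef_rot'],s['width'],s['q'].round(1))
```

```text
[0.58  0.336 0.022]
[0.577 0.1   0.022]
[0.42  0.102 0.022]
[0.425 0.337 0.022]
[0.499 0.158 0.022]
bottle [0.527 0.299 0.06 ]
[ 0.50627391 -0.38416197  0.21147046] [ 1.79975041e+02  5.30508694e-02 -5.72474520e+01] 0.025814091348807047 [-43.5  21.1  78.4  -0.   80.6 103.8]
```

play_rows(increments=[[0.3, 1.4, 1.0, 0, -4.4], [0.3, 1.4, 0.9, 0, -4.3], [0.3, 0, 0, -2, 0], [0.3, 0, 0, -3, 0], [0.3, 0, 0, -3, 0], [0.3, 0, 0, -2, 0], [0.3, 0, 0, -1, 0], [0.3, 0, 0, -0.5, 0]])

```text
t: 2.1
tcp_pos: [0.5333, -0.366, 0.0965]
eef_rot: [180.0, 0.0, -65.6]
wrist_force: [0.8, 0.2, 1.1]
width: 0.0255
finger_force: 0.0
```

Run:
```python
from h import *
s=env.sense(); print(s['tcp_pos'],s['eef_rot'],s['wrist_force'],s['torque'])
a=snap('top','t1')['pixels'][160:240,385:465]; b=snap('scene','s1')['pixels'][190:270,200:280]
cv2.imwrite('pics/v1.png',np.hstack([cv2.resize(i,(400,400),interpolation=cv2.INTER_CUBIC) for i in(a,b)]))
```

```text
[ 0.53331174 -0.36597713  0.09652576] [ 1.79978325e+02  3.19622172e-02 -6.56226668e+01] [0.78663423 0.15621508 1.1414351 ] [ 0.00162196 -0.04041855  0.04915217]
```

View pics/v1.png

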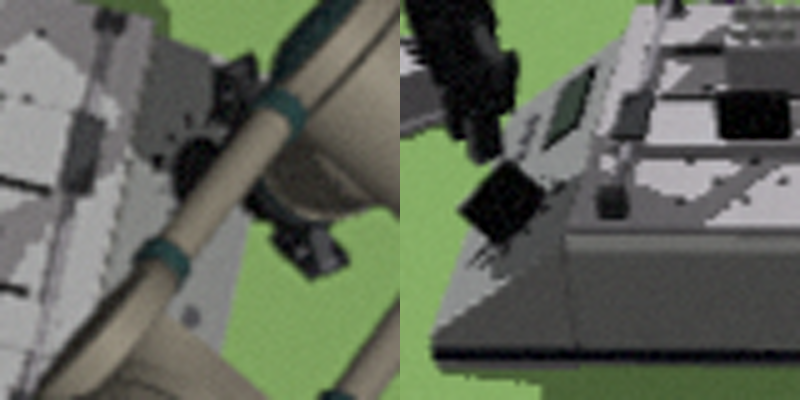

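Run:
```python
from h import *
p,k=[np.load('pose.npz')[a] for a in 'pk']
S=load('s1'); o=np.array([200,190]); i=cv2.convertScaleAbs(cv2.resize(S['pixels'][170:270,190:280],None,fx=7,fy=6,interpolation=cv2.INTER_CUBIC)*1,alpha=2.2,beta=25)
i=cv2.convertScaleAbs(cv2.resize(S['pixels'][180:260,200:280],None,fx=7,fy=7,interpolation=cv2.INTER_CUBIC),alpha=2.5,beta=20)
q=lambda P:((proj(S,P)-[200,180]+.5)*7).astype(int)
B=q(sh(p,bar(k,2.618,(.006,.033)))); cv2.polylines(i,[B[4:]],True,(0,0,255),1)
c=env.sense()['tcp_pos']; ya=np.deg2rad(-65.6); yt=np.array([np.sin(ya),-np.cos(ya),0]); xt=np.array([np.cos(ya),np.sin(ya),0])
for sg,col in((-1,(0,255,255)),(1,(255,255,0))):
    for h in(-.017,.01):
        P=np.array([c+sg*yt*r+xt*e+[0,0,h] for r,e in((.0128,.011),(.0128,-.011),(.027,-.011),(.027,.011))]); cv2.polylines(i,[q(P)],True,col,1)
cv2.imwrite('pics/v2.png',i)
```

```text
(no output)
```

View pics/v2.png

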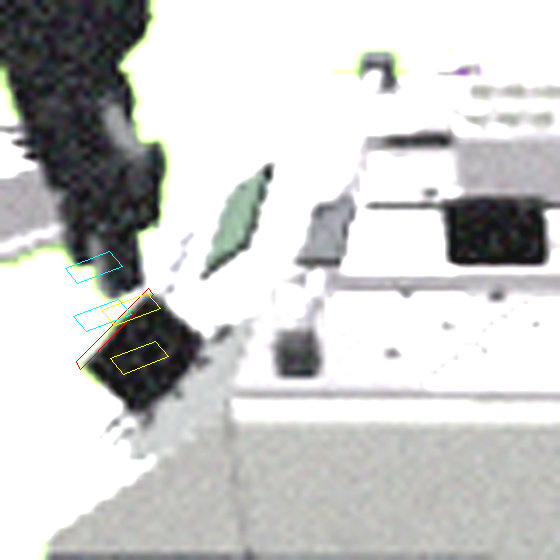

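The picture shows the fingers astride the bar, with their tips barely below the bar's top. I'll go lower and squeeze gently to check.

play_rows(increments=[[0.3, 0, 0, -0.3, 0], [0.3, 0, 0, -0.3, 0], [0.3, 0, 0, -0.3, 0], [0.3, 0, 0, -0.3, 0], [0.15, 0, 0, 0, 0], [0.1, 0, 0, 0, 0], [0.0, 0, 0, 0, 0], [0.0, 0, 0, 0, 0]], squeeze=20)

```text
t: 3.2
tcp_pos: [0.5334, -0.366, 0.0851]
eef_rot: [180.0, -0.0, -65.6]
wrist_force: [0.4, -0.5, -0.5]
width: 0.0001
finger_force: 0.0
```

Run:
```python
from h import *
print(env.sense()['tcp_pos'],env.sense()['width'])
a=snap('top','t2')['pixels'][170:230,395:455]; b=snap('scene','s2')['pixels'][200:260,200:260]
cv2.imwrite('pics/v3.png',cv2.convertScaleAbs(np.hstack([cv2.resize(i,(400,400),interpolation=cv2.INTER_CUBIC) for i in(a,b)]),alpha=1.8,beta=15))
```

```text
[ 0.5334432  -0.36604192  0.08514318] 0.0001388202491764617
```

View pics/v3.png

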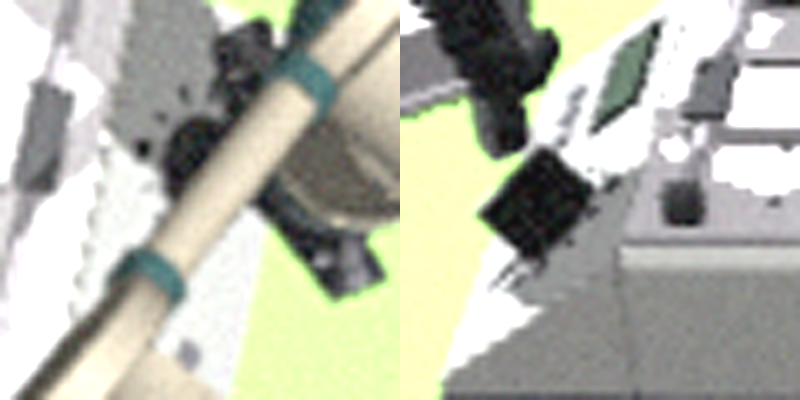

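The closed fingers seem to sit behind and above the bar, with the tip at scene px of about (216,223). I'll check where the tip should project.

Run:
```python
from h import *
p,k=[np.load('pose.npz')[a] for a in 'pk']
S=load('s2');c=env.sense()['tcp_pos']
for h in(-.017,0,.03,.06): print(h,proj(S,c+[0,0,h]).round(1))
print('bar top centre',proj(S,sh(p,k+.033*N)), 'dot',proj(S,sh(p,k+.037*U)))
T=load('t2'); print('top tcp',proj(T,c+[0,0,.06]),proj(T,sh(p,k+.033*N)))
# where is tip if seen at (216.5,223)
for z in(.068,.085,.1,.12): print(z,ray(S,216.5,223,z).round(3))
```

```text
-0.017 [[217.3 230.5]]
0 [[216.5 226.2]]
0.03 [[215.2 218.6]]
0.06 [[213.8 210.7]]
bar top centre [[215.90374013 226.40061096]] dot [[231.54106868 227.22731964]]
top tcp [[435.90904989 194.16972841]] [[432.35903096 195.61042938]]
0.068 [ 0.491 -0.368  0.068]
0.085 [ 0.516 -0.366  0.085]
0.1 [ 0.537 -0.364  0.1  ]
0.12 [ 0.565 -0.361  0.12 ]
```

All ten views are used, so from here I'll measure numerically. First I'll check where the fingertips really are, using the start picture and the current one.

```bash
cat >> h.py <<'E'
def asc(g,u0,v0,u1,v1):
    ch=' .:-=+*#%@'[::-1]
    print('     '+''.join(str(u%10) for u in range(u0,u1)))
    for v in range(v0,v1): print(f'{v:4d} '+''.join('g' if (g[v,u,1]>1.25*g[v,u,2] and g[v,u,1]>60) else ch[min(9,int(g[v,u].max())//20)] for u in range(u0,u1)))
E
python3 - <<'E'
from h import *
p,k=[np.load('pose.npz')[a] for a in 'pk']
S=load('scene0'); c=np.array([.2252,-.5285,.2112]); ya=np.deg2rad(23.08); yt=np.array([np.sin(ya),-np.cos(ya),0])
for sg in(-1,1):
    for h in(-.017,-.004,.01): print(sg,h,proj(S,c+sg*yt*.05+[0,0,h]).round(1), proj(S,c+sg*yt*.0425+[0,0,h]).round(1))
asc(S['pixels'],130,100,190,148)
asc(load('s2')['pixels'],200,205,240,245)
E
```

```text
-1 -0.017 [[179.5 153. ]] [[177.5 153.6]]
-1 -0.004 [[178.8 149.8]] [[176.8 150.4]]
-1 0.01 [[178.1 146.3]] [[176.1 146.8]]
1 -0.017 [[151.8 160.7]] [[153.9 160.1]]
1 -0.004 [[151.  157.4]] [[153.1 156.8]]
1 0.01 [[150.1 153.8]] [[152.2 153.2]]
     012345678901234567890123456789012345678901234567890123456789
 100 -:........:=#%%%@%%%%%%%%%%%%#%#%%#:........................
 101 ...........:*%%%%%%%%%#%########%%@:.................:----==
 102 ...........=##################%%@@@=...:::----===+++********
 103 ...........+@%##############%%@@@@@*+++++*******************
 104 ......-:...=#@%%####%#%%%%%@@@@@@@@%************************
 105 ..:::-==-==*%@@@%%%@%%%%@@@@%@@@@@@@************************
 106 *++********#%@@@@@%@@@@@@@%@@@@@@@@@#***********************
 107 ********#***%@@%@@@@%@@@@@@@@@@@@@@@#***********************
 108 ********##**%@@@@@@@@@@@@@@%@@@@@@@@%#**********************
 109 ********##*##@@@@@@@@@@@@@@@@@@@@@@@%***********#***********
 110 *********#**#%@@@@@@@@@@@@@@@%@@@@@@@#***************#******
 111 *********#***%@@@@@@@@@@@@@@@@@@@@@@@#********************
[... 3564 characters left out ...]
*****+++*#
 230 ggggggggggg.-*@@@@@@@@@@@@@@#******++++#
 231 ggggggggggg-#@@@@@@@@@@@@@@%%#****++=++#
 232 gggggggggggg#@@@@@@@@@@@@@@##*****+==++*
 233 ggggggggggggg#@@@@@@@@@@@@%******++=+++*
 234 gggggggggggggg#@@@@@@@@@@%*+*****++=++++
 235 ggggggggggggg.=#@@@@@@@@%#******+*++++++
 236 ggggggggggggg::=#@@@@@@%#%**************
 237 gggggggggggg.::--*@@@%#***+******=======
 238 gggggggggggg.::::+%%@%***********+======
 239 gggggggggggg::::+**##%***********+=+===+
 240 ggggggggggg.:::+#+=+##************++++++
 241 ggggggggggg:::-*-+**#*******************
 242 ggggggggggg::-+-=#********++****#*******
 243 gggggggggg.::=-=+***********************
 244 gggggggggg::::::-+*****++***************
```

The fingers end about 8 px (roughly 30 mm in z, or 40 mm in x) short of the nominal prediction, both at the start and now, and no force was felt. I'll check against the top view which of the two it is.

Run:
```python
from h import *
S=load('top0'); c=np.array([.2252,-.5285,.2112]); ya=np.deg2rad(23.08); yt=np.array([np.sin(ya),-np.cos(ya),0])
for sg in(-1,1):
    for h in(-.004,.03): print(sg,h,'mid',proj(S,c+sg*yt*.050+[0,0,h]).round(1),'back',proj(S,c+sg*yt*.057+[0,0,h]).round(1))
print('base',proj(S,[0,0,0.]),proj(load('scene0'),[0,0,0.]))
asc(S['pixels'],482,292,560,335)
g=S['pixels'].copy();
```

```text
-1 -0.004 mid [[484.8 312.7]] back [[482.5 313.7]]
-1 0.03 mid [[488.8 314.8]] back [[486.4 315.8]]
1 -0.004 mid [[518.6 298.4]] back [[520.9 297.4]]
1 0.03 mid [[523.4 300.1]] back [[525.8 299.1]]
base [[310.32805524 366.90532126]] [[303.03739164 160.59825698]]
     234567890123456789012345678901234567890123456789012345678901234567890123456789
 292 gggggggggggggggggggggggggggg:ggggggggggggggggggggggggggg:ggggggggggggggggggggg
 293 gggggggggggg:gggggggggggggggggggggggggggggggggggg::ggggggggggggggggggggggggggg
 294 ggggggggggggggggggggg:ggggggggggggggggggggggggggggggggggggggggggggggg:gggggggg
 295 ggggggggggggggggggggggggggggggggggggggggggggggggggggggggggg:gggggggggggggggggg
 296 gggggggggggggggg:ggggggggggggggggggggggggg:ggggggggggg*#gggggggg:ggggggggggggg
 297 gggggggggggggggggggggggggggggggggggggggggggggggggg.g=#%@@##g+g+ggg*ggg*####%%%
 298 ggggggggggggggggggggggggggggggggggggggg+**=g=gggggggg%@%@@@%###%%%%%%%%%@@@%@@
 299 gggggggggggggggggggggggggggggg:gggggggg%@%#####%%*+g#%%@@@@@@@%@@@%@%%%%%%%%%%
 300 ggggggggggggggggggggggggggggggggggggggg%@@@@%%%@%@%%@%%%%@%@%%%%%%%%%%%%%%%%
[... 2158 characters left out ...]
--===+*##%##**####****++++++
 327 ggggggggg#%%@@%###%gggg*##**++++======------------==+*#%%#%#%***####****++++++
 328 gggggg:g-g=g%%%%%%%#**#***+++=====-------------===*####%#####***#####****+++++
 329 gggggggggggg#%%%#%%##**+++=====-------------==+*##%%##%###%##****####****+++++
 330 gggggggggggg#%%######*+=======-----------===+*###%%#%########****####****+++++
 331 gg-g===g===*##%######*+===-=----------==+***###########%#####*+++####***++++++
 332 ###############%##g*##+=------------=--=+#####%############%#*++*#####***+++++
 333 #%%%#%###########*#gg**=---------===-gggg=g*############%####***+*###*****++++
 334 %###%#######%#####gggg+=------===--gggggggggg+*##%########%#%**++*#####***++++
```

The top view agrees with the reported x and y, so the fingertips really end about 30 mm higher than nominal. I'll descend in feeler steps, watching the force.

play_rows(increments=[[0.3, 0, 0, 0, 0], [0.3, 0, 0, 0, 0], [0.3, 0, 0, -0.4, 0], [0.3, 0, 0, -0.4, 0], [0.3, 0, 0, -0.4, 0], [0.3, 0, 0, -0.4, 0], [0.3, 0, 0, -0.4, 0], [0.3, 0, 0, 0, 0]])

```text
t: 4.3
tcp_pos: [0.5331, -0.3658, 0.0645]
eef_rot: [180.0, 0.1, -65.6]
wrist_force: [0.5, 0.7, 0.1]
width: 0.0257
finger_force: 0.0
```

Run:
```python
from h import *
s=env.sense();print(s['tcp_pos'],s['wrist_force'],s['torque'],s['width'],s['q'].round(2))
asc(snap('scene','s3')['pixels'],200,205,240,245)
```

```text
[ 0.53312098 -0.36579853  0.06451324] [0.53743142 0.71271928 0.14046999] [-0.03608793  0.03285009 -0.01239814] 0.025673712345918767 [-4.0610e+01  2.7960e+01  8.8990e+01 -1.0000e-02  6.3110e+01  1.1501e+02]
     0123456789012345678901234567890123456789
 205 ++*#@@@%@@%@%@@@###%ggggggggggg..:-+*#%-
 206 ****%@@@@@@@@@@@%####ggggggggg.::=***#+-
 207 ****#@@@@@@@@@@@%####gggggggg.::=**g*%+-
 208 ****#%@@@@@@@@@@@%##*gggggg.:::=****##-:
 209 *****%@@@@@@@@@@@%###*g#gg.::::-****#+-:
 210 *****#@@@@@@@@@@@@%####%%::::::+*gg*%+-:
 211 ******%%@@@@@@@@@@%%##%%@=--::-*****#-:-
 212 *******#%@@%@@@%%%@%%%%@@+--::=****%%-::
 213 ****++=*%@@@@@@@@@@@%%%@@==+-:+*g*g%+-:-
 214 ++==+**#%@@@@@@@@@@@@%%@@+*=--*ggg##-::-
 215 =+****ggg%%@@@@@@@@@%%%@%*+-:=+**#%*-::=
 216 ***+ggggg=#%@@@@@@@@%%@@%*+-:+*#%%=-::==
 217 ++gggggggg#@@@@@@@@@@@@@#*=--*#@*-:-::=+
 218 gggggggggg#@@@@@@@@@@@@@%*-:=*%+--:-:-==
 219 ggggggggggg@@@@@@@@%@@@@*=-:+#--:-:::-=+
 220 ggggggggggg@@@@@@@@@@@@@#=-:=-:::::::-..
 221 ggggggggggg%@@%@@@@@@%***-:::::::::::-..
 222 ggggggggggg#@@%%@@@@@%#+--:::::::::::==.
 223 ggggggggggg#@@#
[... 291 characters left out ...]
*****++++#
 230 ggggggggggg.-#@%###%@@@@@@@@#******++=+#
 231 ggggggggggg-*@@@@%%@@@@@@@@%%%****+++==#
 232 gggggggggggg#@@@@@@@@@%@@@@##*****+=+++*
 233 ggggggggggggg#@@@@@@@@@@@@%******++=++=*
 234 gggggggggggggg#@@@@@@@@@@%*+*****+++++++
 235 gggggggggggggg-#@@@@@@@@%#********++++++
 236 ggggggggggggg::+%@@@@@@%#%******+*******
 237 ggggggggggggg:-+*#@@@%#******+***=======
 238 gggggggggggg.::-+#%%%%***********+======
 239 gggggggggggg::::+**##%***********+====+=
 240 ggggggggggg.:::+#+**##******++*****+++++
 241 ggggggggggg:::-*-*#*************#*******
 242 ggggggggggg::-+-=#********++****#*******
 243 ggggggggggg:-=--************************
 244 gggggggggg::::::+****+*++***************
```

play_rows(increments=[[0.3, 0, 0, -0.4, 0], [0.3, 0, 0, -0.3, 0], [0.2, 0, 0, 0, 0], [0.1, 0, 0, 0, 0], [0.0, 0, 0, 0, 0], [0.0, 0, 0, 0, 0], [0, 0, 0, 0, 0], [0, 0, 0, 0, 0]], squeeze=20)

```text
t: 5.35
tcp_pos: [0.5374, -0.3646, 0.0587]
eef_rot: [-179.6, -0.1, -65.7]
wrist_force: [7.7, 5.2, 0.1]
width: 0.015
finger_force: 18.2
```

The bar is gripped (15 mm wide, because it is tilted). It sits about 5 mm farther out than my centre, so I'll recentre and turn while gripping gently.

play_rows(increments=[[0, 0.3, 0.1, 0, 0], [0, 0.2, 0.1, 0.1, 2], [0, 0, 0, 0.1, 4], [0, 0, 0, 0.1, 4], [0, 0, 0, 0, 4], [0, 0, 0, 0, 4], [0, 0, 0, 0, 4], [0, 0, 0, 0, 4]])

```text
t: 6.35
tcp_pos: [0.5392, -0.3645, 0.0606]
eef_rot: [-180.0, -0.1, -39.5]
wrist_force: [2.2, -1.4, 1.6]
width: 0.0153
finger_force: 34.6
```

Run:
```python
from h import *
s=env.sense();print(s['wrist_force'].round(1),s['torque'].round(2),s['tcp_pos'].round(4))
asc(snap('scene','s4')['pixels'],203,218,238,243)
```

```text
[ 2.2 -1.4  1.6] [-0.06 -0.63 -0.18] [ 0.5392 -0.3645  0.0606]
     34567890123456789012345678901234567
 218 ggggg#@@@@@@@@@@%@@@@@@@%+*%+--:::-
 219 gggggg@@@@@@@@@@@@@@@@@*-*%-::-:::-
 220 ggggggg#%%@@@@@@@@@@@@*-:=-::::::::
 221 ggggggg#%@@@@@%@@@@@@#-:::::::::::-
 222 ggggggg*%@@@%%%@%@@@*-::::::::::::=
 223 ggggggg#%@@@@#%%@@@@*-::::::::-::-=
 224 gggggggg%@@@@##%@@@@@*-::::::::::=+
 225 gggggggg%@@@@%#%@@@@@@*-:=-=-::::=+
 226 gggggggg*@@@@%#%%@@@@@%#=-:++#*++++
 227 gggggggg+%@@#%#%@@@@@%@%%#-+%%***++
 228 gggggggg=#@#%%#%%@%@@@@@@@*##***++=
 229 ggggggggg*%%@@##%@@@@@@@@%******+=+
 230 gggggggggg+%@@##%%%@@@@@@%******+++
 231 ggggggggg-#@@@%##%@@@@@@%%#****+++=
 232 gggggggggg@@@@@%@@@@@@@@##*****+++=
 233 ggggggggggg@@@@@@@@@@@@%****+*+===+
 234 gggggggggggg@@@%@@@@@@%*******++==+
 235 gggggggggg.:*%@@@@@@@%#****+*+*++++
 236 gggggggggg::-+%@@@@@%#%*****++*****
 237 ggggggggg.:::+%@@@%#****+*****=====
 238 ggggggggg.:=++#%%@%*+*+*****+*+====
 239 ggggggggg::+****##%***********+====
 240 gggggggg.:=+*###*##**+**********+++
 241 gggggggg:=+***##*************#*****
 242 gggggggg:+**-+#********++****#*****
```

play_rows(increments=[[0, 0, 0, 0.1, 4], [0, 0, 0, 0, 4], [0, 0, 0, 0, 4], [0, 0, 0, 0, 4], [0, 0, 0, 0, 4], [0, 0, 0, 0, 4], [0, 0, 0, 0, 4], [0, 0, 0, 0, 0]])

```text
t: 7.4
tcp_pos: [0.5395, -0.364, 0.064]
eef_rot: [180.0, -0.2, -11.6]
wrist_force: [1.7, 2.6, 7.7]
width: 0.0147
finger_force: 20.4
```

Run:
```python
from h import *
s=env.sense();print(s['wrist_force'].round(1),s['torque'].round(2),s['tcp_pos'].round(4))
asc(snap('scene','s5')['pixels'],203,218,238,243)
```

```text
[1.7 2.6 7.7] [ 0.53 -0.33 -0.18] [ 0.5395 -0.364   0.064 ]
     34567890123456789012345678901234567
 218 @@@@@@@@@@@gggg%@@@@@@@#-=*%+-:::-:
 219 ggggg%@@@@@gggg#@@@@***-:+#-::::::-
 220 gggggg%@%%@ggggg@@@@#+=-:=--::::::-
 221 gggggg#%#%@#ggg*#%@@%*-:::::::::::=
 222 gggggg*%#%@@ggg*#%@@#-::::::::::::=
 223 ggggggg%#%%@ggg##%@@*-::::::::::::=
 224 ggggggg%#%%@gg%%#%@@#-:::::::::::==
 225 ggggggg###%@#%@%#%@@%-:::=-=-:::=++
 226 ggggggg#%#%@#%@%#%@@@=++=-:++*++*+=
 227 gggggggg%#%@*%@@##%%@##%%*-+%%***++
 228 ggggggggg#%@#%@@##%@@@@@@%*#%**++++
 229 ggggggggg+%%%%@@%##@@%@@@%******+++
 230 ggggggggggg+%@@@%%@@@@@@@#******+=+
 231 gggggggggggg@@@@@@@@@@@@%%#****++==
 232 gggggggggggg%@@@@@@@@@@@##*****+=+=
 233 ggggggggggg:+%@@@@@@@@@#******++==+
 234 ggggggggggg::+%@@@@@@@%*******+++=+
 235 gggggggggg.::-+%@@@@@%#*+**+*+*++++
 236 gggggggggg::::*@@@@@%#%************
 237 gggggggggg::::*@@@%#*****+****=====
 238 ggggggggg.::-:+%@%%**+***+****+====
 239 ggggggggg::::+**##%***********+====
 240 ggggggggg:::+##**##**+*********++++
 241 gggggggg:::+#*##*****+*************
 242 gggggggg::+#*##*****+**++**********
```

play_rows(increments=[[0, 0, 0, 0.1, 4], [0, 0, 0, 0.1, 4], [0, 0, 0, 0, 4], [0, 0, 0, 0, 4], [0, 0, 0, 0, 4], [0, 0, 0, 0, 4], [0, 0, 0, 0, 4], [0, 0, 0, 0, 4]])

```text
t: 8.45
tcp_pos: [0.5381, -0.3645, 0.0671]
eef_rot: [179.9, 0.0, 20.5]
wrist_force: [-3.0, 2.0, 14.3]
width: 0.013
finger_force: 20.5
```

Run:
```python
from h import *
s=env.sense();print(s['wrist_force'].round(1),s['torque'].round(2),s['tcp_pos'].round(4))
asc(snap('scene','s6')['pixels'],203,216,238,243)
```

```text
[-3.   2.  14.3] [ 0.39  0.47 -0.12] [ 0.5381 -0.3645  0.0671]
     34567890123456789012345678901234567
 216 @@%%%@@@@@gggg%@@@@%--=+-:+*#%%--::
 217 @@@@@@@@@@gggg#@@@@*-=*=-=*#%*-::::
 218 @@@@@@@@@@#ggg#%##%*=++-:-*%+-:-:--
 219 #@@@@@@@%@@gggg@%#@*--=-:+#--:::::-
 220 g#@@##%@@@#gggg@%#%#=+=-:=--::::::=
 221 ggggggg@@%##ggg@%#%%**-:::::::::=++
 222 ggggggg@@%##ggg@%#%@*-:::::::::=+++
 223 ggggggg%%%#%ggg#@##@+-::::::::=+**+
 224 ggggggg#@%##g#%@@#%@+-:::::::=++*++
 225 ggggggg#@@##%@@@@%%*-::::=--++**+++
 226 gggggggg@@%#%#%@@%#-::=+=-:+#%***+=
 227 gggggggg#@%#%+#@@%#-:=#%%#+*%%***+=
 228 ggggggggg#%#%##@@@%+*%%@@@*#%**+++=
 229 ggggggggggg*%@@@@@@%@@@@@%******++=
 230 gggggggggggg-+%@@@@@@@@@@%******++=
 231 gggggggggggg::=#@@@@@@@@%%#****++++
 232 gggggggggggg:::=#@@@@@@@##*****+==+
 233 ggggggggggg::::+%@@@@@@%******++=++
 234 ggggggggggg:::-*@@@@@@%**+****++=+=
 235 gggggggggg.:::+%@@@@@%#***+**+*++++
 236 gggggggggg::::*@@@@@%#%******+*****
 237 gggggggggg::::*@@@@#****+*****=====
 238 ggggggggg.::::+%%%%********++*+====
 239 ggggggggg:::-+**##%*****+*+***++===
 240 ggggggggg:::-*##*##*****+******++++
 241 gggggggg:::-**##*******************
 242 gggggggg::-+*#%******+*++****#*****
```

play_rows(increments=[[0, 0, 0, 0.3, 4], [0, 0, 0, 0.1, 4], [0, 0, 0, 0, 4], [0, 0, 0, 0, 4], [0, 0, 0, 0, 4], [0, 0, 0, 0, 4], [0, 0, 0, 0, 4], [0, 0, 0, 0, 4]])

```text
t: 9.5
tcp_pos: [0.5368, -0.3656, 0.0698]
eef_rot: [180.0, 0.2, 52.5]
wrist_force: [-4.5, -2.2, 11.0]
width: 0.0113
finger_force: 20.8
```

Run:
```python
from h import *
s=env.sense();print(s['wrist_force'].round(1),s['torque'].round(2),s['tcp_pos'].round(4))
asc(snap('scene','s7')['pixels'],203,216,238,243)
```

```text
[-4.5 -2.2 11. ] [-0.4   0.85 -0.11] [ 0.5368 -0.3656  0.0698]
     34567890123456789012345678901234567
 216 %@@@@@@%%%@@@@@%##-::-++-:+*#%%--::
 217 @@@@@@@@@@@@@@@@%%-::=+=--*#%*-::::
 218 %@@@@@@@@@@@@@@@%%-:-++-:=*%+-::::-
 219 g%@@@@@@@@@@%%@@%%+--==-:+%=:::::==
 220 ggg*%@@@@@@%%%@@@#*-=+=-:=-::::=+--
 221 ggggggg@@@@%#%%@@%*=+*-::-:::=++-:-
 222 ggggggg#%%@@#%@@@%*++-::::::=+**-:=
 223 gggggggg@@@@##%@@%+--::::::=+**-:-=
 224 gggggggg@@@@##%@@%+-::::::=***-::=+
 225 gggggggg%@@@%#%#%@%=-::::+****-::=+
 226 gggggggg#@@@%#%%@@@%=--+=+*##%*++++
 227 ggggggggg%@@%#%@@@@@%##%%%**%%***+=
 228 gggggggggg%@%#%@@@@@@@@@@@*#%**++++
 229 gggggggggg@@%%@@@@@@@@@@@%****+*+++
 230 ggggggggggg#@@@@@@@@@@@@@%******+=+
 231 gggggggggggg#@@@@@@@@@%@%%#****++++
 232 ggggggggggg.=%@@@@%@@@@%##*****++++
 233 ggggggggggg::=#@@@@@@@@%*****+++=++
 234 ggggggggggg:::+%@@@@@@%*+*****++=++
 235 gggggggggg.:::+%@@@@@%#******+*++++
 236 gggggggggg.:::*@@@@@%#%******+*****
 237 gggggggggg:::=#@@@@#****+*****=====
 238 ggggggggg.:::++#@%%***********+====
 239 ggggggggg.:::=+*##%***********+==++
 240 gggggggg.:::-****##************++++
 241 gggggggg:::-+*##*************#*****
 242 gggggggg::-+-+#******+*++****#*****
```

play_rows(increments=[[0, 0, 0, 0, 4], [0, 0, 0, 0, 4], [0, 0, 0, 0, 4], [0, 0, 0, 0, 4], [0, 0, 0, 0, 4], [0, 0, 0, 0, 4], [0, 0, 0, 0, 1], [0, 0, 0, 0, 0]])

```text
t: 10.55
tcp_pos: [0.5359, -0.3654, 0.0691]
eef_rot: [-179.8, 0.2, 77.4]
wrist_force: [-5.7, -1.9, 6.8]
width: 0.0111
finger_force: 20.4
```

Run:
```python
from h import *
s=env.sense();print(s['wrist_force'].round(1),s['torque'].round(2),s['tcp_pos'].round(4))
asc(snap('scene','s8')['pixels'],203,216,238,243)
```

```text
[-5.7 -1.9  6.8] [-0.15  0.74 -0.02] [ 0.5359 -0.3654  0.0691]
     34567890123456789012345678901234567
 216 gg%@@%@@@@@@@@@@+::::-=+-:+*#%%--::
 217 ggg@@%%%@@@@@@@@*-:::=*=-=*#@*-::::
 218 ggg#@@@@@@@@@@@@%-::-++-:=*%+-::::-
 219 gggg#@@@@@@@@@@@%-:::-=-:+#--:::::-
 220 ggggg@@@%@@@@@#%@=-:=+=-:=-:::-::::
 221 gggggg##%@@@@@#%@+--+*-::-::::::::-
 222 ggggggggg@@@@@#%@++++-:::::==-::::=
 223 ggggggggg%@@@@#%@%%#-:::::=*--:::-=
 224 ggggggggg#@@@%%##%@@#=-::=*-:::::=+
 225 gggggggggg@@@@%#%@@@@%+-=#*=-:::=++
 226 ggggggggg*%@@@%#%@@@@@%#**-++*++*++
 227 gggggggggg@@%@@#%@@@@@@@%%**%%***+=
 228 gggggggggg%%%%%#%@@@@@@@@@*##**++++
 229 gggggggggg%%@%@@@@@@@@@@@%******+=+
 230 ggggggggg%@@@@@@@@@@@@@@@#******+++
 231 ggggggggg#@@@@@@@@@@@@@@%%#*+**++++
 232 gggggggggg#@@@@@@@@@@@@@##*****+=++
 233 ggggggggggg#@@@@@@@@@@@%*******+=++
 234 ggggggggggg=%@@@@@@@@@#*******++=++
 235 gggggggggg.:=#@@@@@@@%#**+***+*++++
 236 gggggggggg::-=#@@@@@%#%******+*****
 237 ggggggggg.:::-*@@@%#**********=====
 238 ggggggggg.:::=#%%%%*********+*+====
 239 ggggggggg:::=***##%******+****++===
 240 gggggggg.:::=+*#*##**********#*++++
 241 gggggggg:::-+-*#*************#*****
 242 gggggggg::-+-=#******+*++**********
```

The bar is now square in the grip at the off angle. I'll release, rise, and check the dial.

play_rows(increments=[[0.3, 0, 0, 0, 0], [0.3, 0, 0, 0, 0], [0.3, 0, 0, 1, 0], [0.4, 0, 0, 2, 0], [0.5, 0, 0, 3, 0], [0.5, 0, 1, 3, 0], [0.5, 1, 4, 2, 0], [0.5, 1, 4, 0, 0]])

```text
t: 11.6
tcp_pos: [0.56, -0.2741, 0.1809]
eef_rot: [179.7, 0.1, 77.3]
wrist_force: [0.5, -0.1, -0.5]
width: 0.0425
finger_force: 0.0
```

Run:
```python
from h import *
p,k=[np.load('pose.npz')[a] for a in 'pk']
s=env.sense();print(s['wrist_force'].round(1),s['tcp_pos'].round(4))
S=snap('scene','s9'); T=snap('top','t9')
asc(S['pixels'],203,216,238,243); asc(T['pixels'],405,175,447,215)
for nm,o,w in(('t9',(412,180),(27,28)),('s9',(208,216),(22,26))):
    S=load(nm); g=S['pixels'][o[1]:o[1]+w[1],o[0]:o[0]+w[0]].max(2); z=10
    m0=cv2.resize(g,None,fx=z,fy=z,interpolation=cv2.INTER_CUBIC)<65
    for th in np.deg2rad([-60,-30,-15,0,15,30,60]):
        best=(0,)
        for dx in np.arange(-.006,.007,.003):
            for dy in np.arange(-.006,.007,.003):
                kk=k+dx*U+dy*V
                m=np.zeros(m0.shape,np.uint8); q=lambda P:((proj(S,sh(p,P))-o+.5)*z).astype(int)
                for P in(bar(kk,th,(.006,.033)),np.array([kk+.024*(np.cos(x)*U+np.sin(x)*V)+h*N for x in np.linspace(0,6.28,40) for h in(0,.006)])):
                    cv2.fillConvexPoly(m,cv2.convexHull(q(P)),1)
                best=max(best,((m0&(m>0)).sum()/(m0|(m>0)).sum(),dx,dy))
        print(nm,np.rad2deg(th).round(),np.round(best,3))
```

```text
[ 0.5 -0.1 -0.5] [ 0.56   -0.2741  0.1809]
     34567890123456789012345678901234567
 216 ggggggggggggggggg.:::-=+-:+*#%%-:::
 217 ggggggggggggggggg.:::=*=--*#%*-::::
 218 ggggggggggggggggg:::-++--=*%+-::::-
 219 gggggggggggggggg.:::--=-:*%-::::-:-
 220 gggggggggggggggg::::=+=-:=-::::::::
 221 gggggggggggggggg:::-+*-::-:::::::::
 222 ggggggggggggggg:::=++-::::::::::::.
 223 ggggggggggggggg:-*%#-:::::::::::::.
 224 ggggggggggggggg.=#@@#=-:::::::::::.
 225 gggggggggggggg-*#@@@%%=-:=---:::::.
 226 ggggggggggggg+#%@@@@@@%+=-:++*-:-..
 227 gggggggggggg#%@@@@@@@@@%%#-=#*-:=:.
 228 ggggggggggg%%@@@@@@@@@@@@%=+*-::-..
 229 gggggggggg%@@@@@@@@@@@@@@#=--::-...
 230 ggggggggg%@@@@@@@@@@@@@@@*-:::-=...
 231 ggggggggg#@@@@@@@@@@@@@@%#*-::-:...
 232 gggggggggg#@@@@@@@@@@@@@++-:::-....
 233 ggggggggggg#@@@@@@@@@%@#-::::::....
 234 ggggggggggg=%@@@@@@%@@#-::::::.....
 235 ggggggggggg:=#@@@@%@@%+-::::::=====
 236 gggggggggg.::=#%@@@@#+*-:::::-+****
 237 ggggggggg.::::*@@@@*--:::::::=:..-=
 238 ggggggggg.:::=#%@@#-:::::::::=:.-==
 239 ggggggggg:::=*-++=*-:::::::-=+-::==
 240 gggggggg.:::=+==-++-::::::-
[... 1763 characters left out ...]
=gggggg
 209 .:----------------------+*+==----==:gggggg
 210 :-=--------------------=*+==-----=-ggggggg
 211 :==--------------------+*+==----=-:ggggggg
 212 :==-------------------+*+==-----=-gggggg.g
 213 :---------------------+*+==----==:gggggggg
 214 :-----+*==-----------+*+=------=-ggggggggg
t9 -60.0 [0.422 0.003 0.003]
t9 -30.0 [0.445 0.    0.   ]
t9 -15.0 [0.467 0.    0.   ]
t9 0.0 [0.487 0.003 0.003]
t9 15.0 [0.486 0.003 0.003]
t9 30.0 [0.458 0.003 0.003]
t9 60.0 [0.422 0.006 0.003]
s9 -60.0 [ 0.798 -0.003 -0.003]
s9 -30.0 [0.818 0.    0.   ]
s9 -15.0 [0.819 0.    0.   ]
s9 0.0 [0.847 0.    0.   ]
s9 15.0 [0.861 0.    0.   ]
s9 30.0 [ 0.774 -0.003  0.   ]
s9 60.0 [ 0.638 -0.003 -0.003]
```

The dial fit peaks near 0. Next is the jaw.

play_rows(increments=[[0.5, 0.7, 3, 0, 0], [0.5, 0.7, 3, 0, 0], [0.5, 0.5, 2.1, 0, 0], [0.5, 0, 0, 0, 0], [0.5, 0, 0, -1.5, 0], [0.5, 0, 0, -1.5, 0], [0.5, 0, 0, -1.5, 0], [0.5, 0, 0, -1, 0]])

```text
t: 12.7
tcp_pos: [0.5766, -0.1932, 0.1211]
eef_rot: [-179.9, -0.0, 77.3]
wrist_force: [0.3, 0.4, -0.8]
width: 0.0429
finger_force: 0.0
```

Run:
```python
from h import *
p,k=[np.load('pose.npz')[a] for a in 'pk']
s=env.sense();print(s['wrist_force'].round(1),s['tcp_pos'].round(4))
S=snap('scene','s10'); print(proj(S,s['tcp_pos']+[0,0,.0155]),proj(S,sh(p,[[.023,-.0555,.162],[-.023,-.0555,.162],[-.023,-.0555,.130]])))
asc(S['pixels'],250,175,300,225)
```

```text
[ 0.3  0.4 -0.8] [ 0.5766 -0.1932  0.1211]
[[271.1297441  213.97244781]] [[277.97900785 208.56709736]
 [262.88899775 208.59820833]
 [263.73692018 217.16637032]]
     01234567890123456789012345678901234567890123456789
 175 ggggg#@@@@@@@@@@@@@@@@@@@@@@@@gggggggggggggggggggg
 176 ggggg#@@@@@@@@@@@@@%@@@@@@@@@@gggggggggggggggggggg
 177 gggggg@%@@@@@@%@@@@%@@@@@@@@@@gggggggggggggggggggg
 178 gggggg@@@@@@@@@%@@@@@@@@@@@@@@gggggggggggggggggggg
 179 gggggg%@%@@@@@@@@@@@@@@@@@@@@ggggggggggggggggggggg
 180 gggggg#@@@@@@@@@@@@@@@@@@@@@gggggggggggggggggggggg
 181 ggggggg#@@@@@@@@%@@@@@@@@@@ggggggggggggggggggggggg
 182 ggggggggg%@%@@@@@@@@@@@@@#gggggggggggggggggggggggg
 183 ggggggggggg%@@@@@@@@@@@@%@gggggggggggggggggggggggg
 184 ggggggggggggg@@@@@@@@@@@%@gggggggggggggggggggggggg
 185 ggggggggggggg#@@@@@@%@@@@#gggggggggggggggggggggggg
 186 gggggggggggg*@@@@@@@@@@@@#gggggggggggggggggggggggg
 187 g-+***gggggg%@@@@@@@@@%%@gggggggggggggggggggggg=*+
 188 g+####gggggg%@@%@@%@@@@%@#ggggggggggggggggggggg**#
 189 gg%%%%gggggg@@@%#%@@@@@@@@ggggggggggggggggggggg#%%
 190 gg+-*%gg---*@@@###%@@@@@@@:...gggggggg
[... 1216 characters left out ...]
#%@@@@+===+..... .. -*#%%#*#
 213 : .         :*@@%%@@@%#%@@@@+====.       -=*%%##*#
 214 .....       .+@@#%@@%@#%@@@@*+====.     .-+#%#****
 215 ..  .  .     +@@#%@@@@#%@@@@*+==+==.-...-=+##**#**
 216 .            +@@#%@@@@#%%@@@*+============+##****=
 217              -#@%%@@@@#%@@@@+=============*%%%%%%+
 218 ..           ..-+*****+====================**##**-
 219 +++++++++++++++******************************--+**
 220 *********************************************+=***
 221 *******##************#*+******+**##***************
 222 .......++:......-=++%#++==++==++*%*++=++++++++*++.
 223 ............    ......-==++======++=====+=++++*+. 
 224 ......... .        . -==+=+==++==+==+=+==+==+**+..
```

play_rows(increments=[[0.2, 0, 0, 0, 0], [0, 0, 0, 0, 0], [0, 0, 0, 0, 0], [0, 0, 0, 0, 0], [0, 0.5, -0.1, 0, 0], [0, 0.5, -0.1, 0, 0], [0, 0.5, -0.1, 0, 0], [0, 0.5, -0.1, 0, 0]], squeeze=30)

```text
t: 13.75
tcp_pos: [0.595, -0.1971, 0.1236]
eef_rot: [-179.7, 0.1, 77.4]
wrist_force: [-6.1, -0.6, 4.9]
width: 0.0109
finger_force: 35.0
```

play_rows(increments=[[0, 0.5, -0.1, 0, 0], [0, 0.5, -0.1, 0, 0], [0, 0.5, -0.1, 0, 0], [0, 0.4, -0.1, 0, 0], [0, 0.3, -0.1, 0, 0], [0, 0.3, 0, 0, 0], [0, 0.2, 0, 0, 0], [0, 0, 0, 0, 0]])

```text
t: 14.75
tcp_pos: [0.6223, -0.2032, 0.1236]
eef_rot: [-179.8, 0.2, 77.4]
wrist_force: [-4.1, -3.7, 3.8]
width: 0.0111
finger_force: 34.8
```

Run:
```python
from h import *
s=env.sense();print(s['wrist_force'].round(1),s['tcp_pos'].round(4))
```

```text
[-4.1 -3.7  3.8] [ 0.6223 -0.2032  0.1236]
```

play_rows(increments=[[0.3, 0, 0, 0, 0], [0.3, 0, 0, 0, 0], [0.3, 0, 0, 2, 0], [0.4, 0, 0, 3, 0], [0.6, -2, 0.5, 1.5, 0], [0.95, -4, 0.8, 0, 0], [0.95, -4, 0.8, 0, 0], [0.95, -1.3, 0.4, 0, 0]])

```text
t: 15.75
tcp_pos: [0.5095, -0.1761, 0.1883]
eef_rot: [-180.0, -0.0, 77.4]
wrist_force: [0.3, -0.0, 1.0]
width: 0.0808
finger_force: 0.0
```

Run:
```python
from h import *
p,k=[np.load('pose.npz')[a] for a in 'pk']
s=env.sense();print(s['wrist_force'].round(1),s['tcp_pos'].round(4),sh(p,[0,.0225,.12]))
S=snap('scene','s11')
asc(S['pixels'],240,180,305,240)
print('plate closed/open',proj(S,sh(p,[[0,-.0555,.162],[0,-.0985,.162]])),'block top',proj(S,sh(p,[[.022,-.0025,.164],[-.022,-.0025,.164],[-.022,.0475,.164],[.022,.0475,.164]])))
```

```text
[ 0.3 -0.   1. ] [ 0.5095 -0.1761  0.1883] [[ 0.50780073 -0.17802536  0.12      ]]
     01234567890123456789012345678901234567890123456789012345678901234
 180 gggggggggggggggggggggggggg=#@%@@%#ggggggggggggggggggggggggggggggg
 181 ggggggggggggggggggggggggggg#%@@@%#ggggggggggggggggggggggggggggggg
 182 ggggggggggggggggggggggggggg*@@@@%#ggggggggggggggggggggggggggggggg
 183 ggggggggggggggggggggggggggg*@@@@%#ggggggggggggggggggggggggggggggg
 184 ggggggggggggggggggggggggggg*%@@@%#-gggggggggggggggggggggggggggggg
 185 ggggggggggggggggggggggggggg+%@@@@#ggggggggggggggggggggggggggggggg
 186 ggggggggggggggggggggggggggg+%@@@@#ggggggggggggggggggggggggggggggg
 187 ggggggggggg-+*++ggggggggg. =%%%%%#ggggggggggggggggggggggg=+**=ggg
 188 ggggggggggg+####+ggggg...:-=+=====gggggggggggggggggggggg-*##*#ggg
 189 gggggggggggg%%%%+ggggg:..+**+-...gggggggggggggggggggggggg#%%%%ggg
 190 gggggggggggg+-*%gg----+****=-.:-:....:-:ggggggggggggggggg#--*@ggg
 191 gggggg.....+--*%#:........-.. :.  :.-==-................-#--*%:..
 192 gggggg.....-:-*#*=.........=++=-=++-=+**=-........... ..-#--*%+..
 193 gggggg.....::=+++:
[... 2817 characters left out ...]
 233 #%%%%*+..... ........  .. .................... ....-#%@%%%=....:=
 234 =+++++... ...... ..      ... .......  ........ .....:+***+=.. .:=
 235 =+==++===================================--------------=-------==
 236 ****************************************************************+
 237 +===============++=========+++++++++++++++++++++++++++++++++++++=
 238 ================================================================+
 239 =++=====+===========================+===========================+
plate closed/open [[270.43065029 208.58265976]
 [268.89199047 216.80923731]] block top [[279.16016309 198.49229152]
 [265.18600156 198.52938682]
 [266.97643519 190.09818031]
 [280.53295353 190.05546496]]
```

The jaw is open about 44 mm (plate top at row 217) and the block is where I predicted. Now I'll descend and grasp.

play_rows(increments=[[0.95, -0.1, -0.1, -1.5, 0], [0.95, 0, -0.1, -1.5, 0], [0.95, 0, 0, -1.5, 0], [0.95, 0, 0, -1.3, 0], [0.95, 0, 0, -1, 0], [0.5, 0, 0, 0, 0], [0.4, 0, 0, 0, 0], [0.4, 0, 0, 0, 0]], squeeze=40)

```text
t: 16.8
tcp_pos: [0.5108, -0.1792, 0.1207]
eef_rot: [179.9, 0.0, 77.4]
wrist_force: [-0.5, 0.6, 2.5]
width: 0.0431
finger_force: 43.8
```

The grip holds. I'll draw the block 10.5 mm out from under the fixed lip, then lift a little and watch the forces.

play_rows(increments=[[0.4, 0, 0, 0, 0], [0.4, 0.3, -0.1, 0, 0], [0.4, 0.3, 0, 0, 0], [0.4, 0.2, -0.1, 0, 0], [0.4, 0.2, 0, 0, 0], [0.4, 0, 0, 0, 0], [0.4, 0, 0, 0.2, 0], [0.4, 0, 0, 0.2, 0]])

```text
t: 17.8
tcp_pos: [0.5207, -0.181, 0.1238]
eef_rot: [180.0, -0.0, 77.4]
wrist_force: [-0.4, 0.1, -2.2]
width: 0.0434
finger_force: 43.2
```

Run:
```python
from h import *
s=env.sense();print(s['wrist_force'].round(1),s['torque'].round(2),s['tcp_pos'].round(4))
S=snap('scene','s12'); T=snap('top','t12')
asc(S['pixels'],245,180,300,232)
```

```text
[-0.4  0.1 -2.2] [-0.04 -0.01 -0.05] [ 0.5207 -0.181   0.1238]
     5678901234567890123456789012345678901234567890123456789
 180 ggggggggggggggggggg#@@%##%@@@@@@#gggggggggggggggggggggg
 181 gggggggggggggggggggg@@%##%@@@@@@%gggggggggggggggggggggg
 182 gggggggggggggggggggg#@###%@@@@@@ggggggggggggggggggggggg
 183 gggggggggggggggggggg#%###%@@@@%#ggggggggggggggggggggggg
 184 gggggggggggggggggggg%%##%%@@@@@#ggggggggggggggggggggggg
 185 ggggggggggggggggggg+#####%%@@@@@ggggggggggggggggggggggg
 186 ggggggggggggggggggg#%%##%%@@@@@#ggggggggggggggggggggggg
 187 gggggg-+**+ggggggggg@@%%%@@@@@@#gggggggggggggggggggg=+*
 188 gggggg+####+ggggg..+@%%%@@@@@@@+gggggggggggggggggggg**#
 189 gggggg*%%%%+ggggg:.=%@%%%@@@@@@ggggggggggggggggggggg#%%
 190 ggggggg+-*%gg--:-+*#@@%@%%@@@%@#gggggggggggggggggggg#--
 191 g.....+--*@#:......=#@%@@@@@@@@*-:.................=#--
 192 g.....-:-*%*=......:*@@%@@@@@@@+==-.............. .-#--
 193 g.....:-=+++:.......+@@@@@@@@%#*+*+-................::-
 194 ......::............+@@@@%@@@@+***+=:................::
 195 ......:-.... .......=%@%%%@@@@*+++++-................::

[... 1495 characters left out ...]
@@@@@#+==+=+==++===+=*#%%%%#+
 221 #*#:.          :*@@@@@@@@@@@@@@#+==========+==+*%%%%%#*
 222 *#*. ..  .      +@@@@@@@@@@@@@@#+=============+#%%%%%#*
 223 *#+...  .       +@@@@@@@@@@@@@@#+==+====+==+==+#%%%%%#*
 224 *#:             =%@@@@@@@@@@@@@#+====+=====+==+#%%%%%**
 225 #*.    .        =#@@@@@@@@@@@@@%:-==+====+====+##%%%%**
 226 %*.             :+##########%%#*==...-=...-===*%%%%%%++
 227 **++++++++++++==++********+***++++-------------*#*###++
 228 #**************************************************##*+
 229 #**********************************************####*#*+
 230 #*++++++++**+++++++++****************#***+****#%%%%%%*+
 231 #:..................-++++++++++++++:..........=#@@%@%+=
```

play_rows(increments=[[0.4, 0, 0, 0.3, 0], [0.4, 0, 0, 0.4, 0], [0.4, 0, 0, 0.5, 0], [0.4, 0, 0, 0.8, 0], [0.4, 0, 0, 1.5, 0], [0.4, 0, 0, 2, 0], [0.4, 0, 0, 2, 0], [0.4, 0, 0, 1, 0]])

```text
t: 18.9
tcp_pos: [0.5211, -0.1814, 0.2111]
eef_rot: [179.8, 0.0, 77.4]
wrist_force: [0.2, 0.9, -2.5]
width: 0.0434
finger_force: 43.3
```

Run:
```python
from h import *
s=env.sense();print(s['wrist_force'].round(1),s['torque'].round(2),s['tcp_pos'].round(4))
S=snap('scene','s13')
asc(S['pixels'],245,160,300,225)
```

```text
[ 0.2  0.9 -2.5] [ 0.03  0.03 -0.01] [ 0.5211 -0.1814  0.2111]
     5678901234567890123456789012345678901234567890123456789
 160 ggggggggggggggggg%%%%#%%%%@@@@gg-=-::::::+*############
 161 ggggggggggggggggg%%@%%%@@@%@@@g:=+-::::::+**#*#*##*####
 162 ggggggggggggggggg#@%%%@@@@@@%@gg=+-::::::=****#*#***#**
 163 gggggggggggggggggg@@%%@@@@@@@#gg=++-:::::=+************
 164 gggggggggggggggggg%@%%%@@@@@@ggg=**-:::::+++***********
 165 gggggggggggggggggg@@%%@@@@@%@#gg-+*+-:::::++++*********
 166 gggggggggggggggggg%@@@@@@@@@@#gg.:-**-::::---=-=+-=++++
 167 gggggggggggggggggg#@@@@@@@@@@#-:g:=+**=::::::::--::---:
 168 gggggggggggggggggg#@@#%@%@@@@+==-gg=*#**-::---:::::::::
 169 ggggggggggggggggggg@@%@%@@@%**+*+-:g+**#**+==-:::::::::
 170 ggggggggggggggggggg@@#%%@@@@*****+=ggg===*#**+-::::::::
 171 gggggggggggggggggg+@@%%%@@@@*+=++==gggg---+*##***+++---
 172 ggggggggggggggggg.+@@@@@@@@%+====+=gggggg:=--+*#####***
 173 ggggggggggggggggg.+%%@@@@@@%****+++gggggggggg:=***++**#
 174 ggggggggggggggggg.-+#%@@@@%#****+*+ggggggggggggggg:--::
 175 ggggggggggggggggg..=+#@@@@%#+++++**gggggggggggggggggggg

[... 2288 characters left out ...]
========================++*+=
 214 :-=++.. .....:+=.       -=*#+=========+*#+========++*+=
 215 ::=++.... .. .:..  .    -=+*+===++=====+*+========++*+=
 216 -=*+:. . .......-=======+*****++================++***++
 217 ****-+++++++++++#%%%%%%%%%%%%%%###############*+##%%%#+
 218 *##=.=+++++++++*%@@@@@@@%@@%@%@++=*#############%%%%%%+
 219 **#+...........=#@@@@@@@@@@@@@@+...-++=++++++==*%%%%%%+
 220 ###+. . . .    :*@@@@@@@@@@@@@@+.-=====+==+==++*#%%%%#+
 221 **#:           :*@@@@@@@@@@@@@@+.-+============*%%%%%#*
 222 ##*. .          +@@@@@@@@@@@@@@+.-===========++#%%%%%%*
 223 *%+. ..    .    +@@@@@@@@@@@@@@#..-==++=+=++==+#%%%%%#*
 224 ##:             =%@@@@@@@@@@@@@#. .-=+=+====+=+#%%%%%**
```

The block is out, level and clear of the jaws. Next I'll carry it to the tray.

play_rows(increments=[[0.4, 0, 2, 0, 0], [0.4, -0.3, 4.5, 0, 0], [0.4, -0.3, 5, 0, 0], [0.4, -0.3, 5, 0, 0], [0.4, -0.3, 5, 0, 0], [0.4, -0.3, 5, 0, 0], [0.4, -0.3, 4.5, 0, 0], [0.4, -0.3, 3.1, 0, 0]])

```text
t: 19.95
tcp_pos: [0.4974, 0.163, 0.2081]
eef_rot: [-179.9, -0.0, 77.5]
wrist_force: [0.4, -1.1, -1.6]
width: 0.0432
finger_force: 43.2
```

play_rows(increments=[[0.4, 0, 0, -3, 0], [0.4, 0, 0, -4, 0], [0.4, 0, 0, -4, 0], [0.4, 0, 0, -3, 0], [0.4, 0, 0, -2, 0], [0.4, 0, 0, -1, 0], [0.4, 0, 0, 0, 0], [0.4, 0, 0, 0, 0]])

```text
t: 20.95
tcp_pos: [0.4999, 0.1603, 0.0398]
eef_rot: [179.9, -0.0, 77.4]
wrist_force: [-0.4, 0.1, -2.0]
width: 0.0428
finger_force: 43.2
```

Run:
```python
from h import *
s=env.sense();print(s['wrist_force'].round(1),s['tcp_pos'].round(4),s['q'].round(1))
S=snap('scene','s14')
c=s['tcp_pos']; print(proj(S,[c[0],c[1],c[2]-.003]),'tray walls',proj(S,[[.58,.336,.022],[.577,.1,.022],[.42,.102,.022],[.425,.337,.022]]))
asc(S['pixels'],342,188,432,240)
```

```text
[-0.4  0.1 -2. ] [0.4999 0.1603 0.0398] [ 10.2  20.6 106.7   0.   52.7  22.8]
[[372.06707114 212.68616275]] tray walls [[428.40867186 223.14074417]
 [361.30635614 231.47375809]
 [349.81804426 205.62994163]
 [411.66481509 198.8229194 ]]
     234567890123456789012345678901234567890123456789012345678901234567890123456789012345678901
 188 ggggggggggggggggggggggggggg@@@@@###%@@gggggggggggg#%%%%%%%%#gggggggggggggggggggggggggggggg
 189 ggggggggggggggggggggggggggg@@@@@###%@#gggggggggggggg#%%%%%#ggggggggggggggggggggggggggggggg
 190 gggggggggggggggggggggggggggg@@@@%##%@#ggggggggggggggggg##ggggggggggggggggggggggggggggggggg
 191 gggggggggggggggggggggggggggg%@@@%##%%ggggggggggggggggggggggggggggggggggggggggggggggggggggg
 192 ggggggggggggggggggggggggggg#@@%%###%%+gggggggggggggggggggggggggggggggggggggggggggggggggggg
 193 gggggggggggggggggggggggggggg@%%%%##%@%gggggggggggggggggggggggggggggggggggggggggggggggggggg
 194 gggggggggggggggggggggggggggg@@%@%%%@@%gggggggggggggggggggggggggggggggggggggggggggggggggggg
 195 gggggggggggggggggggggggggggg@@@@@%@@@#gggggggggggggggggggggggggggggggggggggggggggggggggggg

[... 3523 characters left out ...]
****gggggggggggggggggggggggg
 233 ggggggggggggggggg=******##############################****+ggggggggggg+ggggggggggggggggggg
 234 ggggggggggggggggg=######################*###*#***+gggggggggggggggggggggggggggggggggggggggg
 235 ggggggggggggggggg-*############**######**ggggggggggggggggggggggggggggggggggggggggggggggggg
 236 gggggggggggggggggg+####**#####****+ggggggggggggggggggggggggggggggggggggggggggggggggggggggg
 237 ggggggggggggggggggg*#*#****gggggggggggggggggggg+gggggggggggggggggggggggggggggggggggggggggg
 238 gggggggggggggggggggggggggggggggggggggggggggggggggggggggggggggggggggggggggggggggggggggggggg
 239 gggggggggggggggggggggggggggggggggggggggggggggggggggggggggggggggggggggggggggggggggggggggggg
```

play_rows(increments=[[0.4, 0, 0, -0.8, 0], [0.4, 0, 0, -0.8, 0], [0.4, 0, 0, -0.6, 0], [0.4, 0, 0, -0.4, 0], [0.4, 0, 0, -0.3, 0], [0.4, 0, 0, -0.2, 0], [0.4, 0, 0, -0.1, 0], [0.4, 0, 0, 0, 0]])

```text
t: 22.0
tcp_pos: [0.4994, 0.16, 0.007]
eef_rot: [180.0, -0.0, 77.4]
wrist_force: [0.0, 0.0, -1.8]
width: 0.0431
finger_force: 43.2
```

play_rows(increments=[[0.4, 0, 0, -0.1, 0], [0.4, 0, 0, -0.1, 0], [0.4, 0, 0, -0.1, 0], [0.4, 0, 0, 0, 0], [0.4, 0, 0, 0, 0], [0.4, 0, 0, 0, 0], [0.4, 0, 0, 0, 0], [0.4, 0, 0, 0, 0]])

```text
t: 23.0
tcp_pos: [0.4996, 0.1601, 0.0057]
eef_rot: [179.9, -0.0, 77.4]
wrist_force: [-1.9, -1.0, 10.4]
width: 0.0432
finger_force: 44.8
```

Contact with the tray floor (+10 N). Release and withdraw upward.

play_rows(increments=[[0.4, 0, 0, 0.1, 0], [0.55, 0, 0, 0, 0], [0.65, 0, 0, 0, 0], [0.75, 0, 0, 0, 0], [0.75, 0, 0, 0, 0], [0.75, 0, 0, 1, 0], [0.75, 0, 0, 2, 0], [0.75, 0, 0, 3, 0]])

```text
t: 24.0
tcp_pos: [0.4988, 0.1599, 0.0656]
eef_rot: [-179.9, 0.0, 77.4]
wrist_force: [1.2, -0.4, -0.1]
width: 0.064
finger_force: 0.0
```

play_rows(increments=[[0.75, 0, 0, 4, 0], [0.75, 0, 0, 5, 0], [0.75, 0, 0, 5, 0], [0.75, -3, 0, 3, 0], [0.75, -5, 0, 0, 0], [0.75, -5, 0, 0, 0], [0.75, -3, 0, 0, 0], [0.75, 0, 0, 0, 0]])

```text
t: 25.0
tcp_pos: [0.3373, 0.1599, 0.2358]
eef_rot: [179.9, -0.0, 77.4]
wrist_force: [0.2, -0.1, 0.6]
width: 0.0638
finger_force: 0.0
```

Run:
```python
from h import *
p,k=[np.load('pose.npz')[a] for a in 'pk']
s=env.sense();print(s['wrist_force'].round(1),s['tcp_pos'].round(4))
S=snap('scene','s15'); T=snap('top','t15')
asc(S['pixels'],345,190,432,237); asc(T['pixels'],200,178,285,236); asc(T['pixels'],408,178,440,212)
o,w=(412,180),(27,28)
for nm,o,w in(('t15',(412,180),(27,28)),('s15',(208,216),(22,26))):
    X=load(nm); G=X['pixels'].mean(2).astype(np.float32); g=X['pixels'][o[1]:o[1]+w[1],o[0]:o[0]+w[0]].max(2); z=10
    m0=cv2.resize(g,None,fx=z,fy=z,interpolation=cv2.INTER_CUBIC)<65
    for th in np.deg2rad([-60,-30,-15,0,15,30,60]):
        best=(0,)
        for dx in np.arange(-.006,.007,.003):
            for dy in np.arange(-.006,.007,.003):
                kk=k+dx*U+dy*V; m=np.zeros(m0.shape,np.uint8); q=lambda P:((proj(X,sh(p,P))-o+.5)*z).astype(int)
                for P in(bar(kk,th,(.006,.033)),np.array([kk+.024*(np.cos(x)*U+np.sin(x)*V)+h*N for x in np.linspace(0,6.28,40) for h in(0,.006)])):
                    cv2.fillConvexPoly(m,cv2.convexHull(q(P)),1)
                best=max(best,((m0&(m>0)).sum()/(m0|(m>0)).sum(),dx,dy))
        b=np.cos(th)*U+np.sin(th)*V
        P=proj(X,sh(p,np.array([k+.033*N+r*b for r in np.linspace(-.022,.022,9)]))).astype(np.float32)
        print(nm,np.rad2deg(th).round(),np.round(best,3),cv2.remap(G,P[:,0],P[:,1],cv2.INTER_LINEAR).ravel().astype(int))
```

```text
[ 0.2 -0.1  0.6] [0.3373 0.1599 0.2358]
     567890123456789012345678901234567890123456789012345678901234567890123456789012345678901
 190 gggggggggggggggggggggggggggggggggggggggggggggggggggg##ggggggggggggggggggggggggggggggggg
 191 ggggggggggggggggggggggggggggggggggggggggggggggggggggggggggggggggggggggggggggggggggggggg
 192 ggggggggggggggggggggggggggggggggggggggggggggggggggggggggggggggggggggggggggggggggggggggg
 193 ggggggggggggggggggggggggggggggggggggggggggggggggggggggggggggggggggggggggggggggggggggggg
 194 ggggggggggggggggggggggggggggggggggggggggggggggggggggggggggggggggggggggggggggggggggggggg
 195 ggggggggggggggggggggggggggggggggggggggggggggggggggggggggggggggggggggggggggggggggggggggg
 196 ggggggggggggggggggggggggggggggggggggggggggggggggggggggggggggggggggggggggggggggggggggggg
 197 ggggggggggggggggggggggggggggggggggggggggggggggggggggggggggggggggggggggggggggggggggggggg
 198 ggggggggggggggggggggggggggggggggggggggggggggggggggggggggggggggggggggggggggggggggggggggg
 199 gggggggggggggggggggggggggggggggggggggggggggggggggggggggggggggggg.::.ggggggggggggggggggg
 200 gggggggggggggggggggggggggggggggg
[... 10326 characters left out ...]
.   ] [106  39  10  11  38  88 102  91  86]
t15 15.0 [0.734 0.    0.   ] [104  59  21  15  38  89  74  57  34]
t15 30.0 [0.695 0.    0.   ] [122 101  54  20  38  73  60  38  42]
t15 60.0 [0.635 0.    0.   ] [122 124 109  36  38  64  72  92 127]
s15 -60.0 [0.797 0.    0.   ] [ 64   5  10  22  52 100 140 130 134]
s15 -30.0 [0.82 0.   0.  ] [106  20  17  33  52  85 132 106 124]
s15 -15.0 [0.822 0.    0.   ] [ 91  30  28  41  52  74 112  82 100]
s15 0.0 [0.853 0.003 0.003] [81 46 40 51 52 64 79 77 41]
s15 15.0 [0.859 0.    0.   ] [89 65 70 56 52 51 49 52 33]
s15 30.0 [ 0.768 -0.003  0.   ] [116 114  93  63  52  41  25  21  17]
s15 60.0 [ 0.631 -0.003 -0.003] [131 132 110  81  52  26  12   3   2]
```

The top view fits off (0) best and shows the white line up the slope. The block stands upright in the empty half of the tray, well away from the bottle, and the arm is clear. I'll hand in.

```bash
python3 -c "
from rig import env
print(env.close_job())"
```

```text
the job is handed in; nothing more can be done
None
```

The job is handed in at about 25 s: the selector is on off, the jaw is about 44 mm open, and the tube block stands upright on the tray floor, clear of the bottle; I checked all three in the camera images, but no verdict came back.

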